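# Tamp the soldering-pan stones level

## Robot

A 7-joint arm with a two-finger parallel gripper is mounted at the origin on the work surface. World frame = base frame: x ahead of the robot, y to its left, z up, the work surface at z = 0. Lengths are in mm, angles in rad, forces in N, time in s.
With the tool pointing down it reaches from about 400 to 875 mm from the base axis. Payload 4.4 kg.
Tool frame: the origin (TCP) lies midway between the tips of the shut fingers; the grasp point (between the pads) lies 19 mm behind it; z points along the fingers, y is the line along which they close (so a half turn about z gives the same grasp; the last joint's range is limited). The gripper opens to 85 mm and grips with 20 to 120 N. Pads are 22 mm wide; open, the fingers measure 114 mm over their backs; the gripper's body (76 mm by 85 mm) begins 54 mm behind the grasp point. The pads swing forward as they close: fully open they stand 13 mm farther back than shut.
Start: joints at [1.044, 0.628, 0.038, 1.517, -0.027, 0.996, -0.02], TCP at [289.06, -582.204, 231.313] pointing down, gripper open.
Joint ranges: [-3.06, 3.06], [-0.37, 2.12], [-1.25, 1.32], [0.18, 2.47], [-1.1, 4.24], [0.23, 1.98], [-2.94, 2.94]. Speed limits (rad/s): [2.57, 2.57, 3.14, 3.14, 3.14, 3.14, 3.14].

## Interface

Orientations are given as a unit quaternion [x, y, z, w].
In Python, from plant import status, get_image, job_done, search_frame, regions_of gives the robot as it stands.
- The arm moves only by the shell command python3 -m inch 'ROWS' [FORCE]. ROWS is JSON, a list of rows, each a list of 7 numbers: the turn, a rotation vector about the tool's x, y, z in degrees, then the shift along the tool's x, y, z in m, then the opening, from 0 (shut) to 1 (fully open). A call has 1 to 5 rows; each row is the pose to reach, as a shift and turn from the pose commanded when the call began, along the tool's axes at that moment; what a row does not reach only later rows make up. A row lasts 1/12 s, in which the tool goes at most 41.7 mm and 7.16 degrees, less where a joint would pass 70% of its speed; a pose out of reach is approached as far as the arm can. A call with a gripper value outside its range is refused whole. The fingers move at their own pace and stop on an object; FORCE is the grip in N (left out, the last holds). Time passes only in rows, so rows that repeat a pose let the fingers close. It gives the time, the measured TCP pose, the force, the opening and the grip force at its end, in the units of the state.
- status.sense(): the state, without advancing time (a new reading comes with each control period).
- get_image(name): name is "side" or "top"; returns a dict with "frame" (420x560x3 uint8, red, green, blue), "mtx" (3x3 intrinsics, pixels), "xyz" and "attitude" of the camera in the world. Camera axes: x right, y up, looking along -z (the intrinsics and any distortion apply to the point x, -y, -z); pixel columns grow to the right and rows downward; lengths in mm; the calibration is good to about 2 mm. A picture is of the moment at which its call begins. There is no depth.
- job_done(): hands the job in; it is judged then, once.
Trained networks look in a picture, given as the dict that the camera call returned (one of the last four; its "shot" number tells which), for a name from the list of things; names that differ only in an ending like _2 or _b are one class to them, and where a whole thing is asked for, a point or a joint stands for the part that bears it (a point fixed in the world has none). Each returns a list of dicts, best first, with "p" (0 to 1); they miss things now and then, are a little off and sometimes report something else, mostly with a low value. They report only what shows in the picture. A call takes as long as a camera call.
- search_frame(thing, picture): "rect" ([centre column, centre row, width, height] in pixels, round what is visible of it).
- regions_of(thing, picture): "mask" (420x560 bool, what is visible of it) and "rect" ([centre column, centre row, width, height] in pixels, round what is visible of it).
The state is a dict: "time": time; "q": joint angles; "joint_vel": joint speeds; "joint_efforts": joint torques, N m; "tool_pos": TCP position; "eef_rot": TCP orientation; "force": force on the tool from outside, world axes, zero at the start; "moment": the same for the moment, N m; "opening": finger opening in mm; "finger_force": force on a finger pad.
Only numpy, scipy, OpenCV 4.12 (cv2) and the standard library are available. Lean on these libraries where they do the work, as an engineer would, in place of code of your own. Each camera call takes 0.05 s, during which the arm holds its last target. There are 200 camera calls.

## Task

The stones in the soldering pan are heaped up and must be tamped into one level layer, with none left lying on top of others. Pick up the tamper that lies on its side, stand it upright on its foot in the middle of the rubber mat and let go; then take it again and press and work the stones down with it, gently because they are brittle, without touching them with the fingers and keeping them all in the pan. Finally stand the tamper back upright in the middle of the mat, let go, and leave the other things on the bench where they are.

Things in the scene. Friction and masses are not known exactly. Their poses are not given: they have to be found in the camera images.
- tamper_foot (a point): Hand tamper (0.55 kg, mostly in the foot): flat steel foot plate, wooden stem, wooden cross bar on top; 160 mm high. This point: centre of the foot's flat underside. z axis up the stem to the bar, y along the bar and the foot's long side, x along its short side. Foot 64 (x) by 90 (y) by 10 mm thick
- tamper_stem (a point): Point on the tamper's stem axis 48 mm above the underside of the foot (axes as tamper_foot). Stem 20 x 20 mm square, free from 10 to 136 mm up. At the start the tamper lies on its side on a long foot edge and the bar: its z nearly level (bar end dipping 8 degrees) and roughly to the robot's left, its x down, y level; this point is then 27 mm above the bench
- tamper_bar (a point): Centre of the tamper's cross bar, 148 mm above the underside of the foot (axes as tamper_foot). The bar is 100 mm long (along y), 24 mm wide (x) and 24 mm high (z)
- mat: Black rubber mat fixed to the bench, 150 (its x) by 130 (its y) by 4 mm thick: the tamper's parking place. Origin at the centre of its underside, on the bench
- mat_top (a point): Centre of the mat's upper face, 4 mm above the bench
- pan: Open steel soldering pan fixed to the bench, 175 (its x) by 125 (its y) by 60 mm high outside, walls and floor 5 mm thick. Origin at the centre of its underside. Holds nine smooth fired-clay stones that slide easily: at the start seven lie on the floor and two on top of others; there is room for all nine side by side on the floor
- compound_bar: Bystander: block of polishing compound, 45 x 110 x 38 mm, loose; origin at the centre of its underside
- mandrel: Bystander: steel ring mandrel standing on a 64 mm round base, 150 mm high, loose; origin at the centre of its underside
- jar: Bystander: closed amber glass jar, 64 mm in diameter, 85 mm high, loose; origin at the centre of its underside
- stone0_mid (a point): Middle of stone 0: a rounded fired-clay lump about 36 mm across and 26 mm thick, 35 g, brittle (it breaks under more than 80 N; pressing with 10 to 25 N is plenty). Lying on the pan's floor its middle is 16 to 25 mm above the bench, lying on top of other stones 32 mm or more
- stone1_mid (a point): Middle of stone 1: a rounded fired-clay lump about 36 mm across and 26 mm thick, 35 g, brittle (it breaks under more than 80 N; pressing with 10 to 25 N is plenty). Lying on the pan's floor its middle is 16 to 25 mm above the bench, lying on top of other stones 32 mm or more
- stone2_mid (a point): Middle of stone 2: a rounded fired-clay lump about 36 mm across and 26 mm thick, 35 g, brittle (it breaks under more than 80 N; pressing with 10 to 25 N is plenty). Lying on the pan's floor its middle is 16 to 25 mm above the bench, lying on top of other stones 32 mm or more
- stone3_mid (a point): Middle of stone 3: a rounded fired-clay lump about 36 mm across and 26 mm thick, 35 g, brittle (it breaks under more than 80 N; pressing with 10 to 25 N is plenty). Lying on the pan's floor its middle is 16 to 25 mm above the bench, lying on top of other stones 32 mm or more
- stone4_mid (a point): Middle of stone 4: a rounded fired-clay lump about 36 mm across and 26 mm thick, 35 g, brittle (it breaks under more than 80 N; pressing with 10 to 25 N is plenty). Lying on the pan's floor its middle is 16 to 25 mm above the bench, lying on top of other stones 32 mm or more
- stone5_mid (a point): Middle of stone 5: a rounded fired-clay lump about 36 mm across and 26 mm thick, 35 g, brittle (it breaks under more than 80 N; pressing with 10 to 25 N is plenty). Lying on the pan's floor its middle is 16 to 25 mm above the bench, lying on top of other stones 32 mm or more
- stone6_mid (a point): Middle of stone 6: a rounded fired-clay lump about 36 mm across and 26 mm thick, 35 g, brittle (it breaks under more than 80 N; pressing with 10 to 25 N is plenty). Lying on the pan's floor its middle is 16 to 25 mm above the bench, lying on top of other stones 32 mm or more
- stone7_mid (a point): Middle of stone 7: a rounded fired-clay lump about 36 mm across and 26 mm thick, 35 g, brittle (it breaks under more than 80 N; pressing with 10 to 25 N is plenty). Lying on the pan's floor its middle is 16 to 25 mm above the bench, lying on top of other stones 32 mm or more
- stone8_mid (a point): Middle of stone 8: a rounded fired-clay lump about 36 mm across and 26 mm thick, 35 g, brittle (it breaks under more than 80 N; pressing with 10 to 25 N is plenty). Lying on the pan's floor its middle is 16 to 25 mm above the bench, lying on top of other stones 32 mm or more

How it is judged (in metres and radians):
On the way, in this order (a step that is already met when the one before it is completed fails the run):
1. the tamper stands upright on its foot on the mat, let go (angle between tamper_foot's own z axis and vertical below 0.08 rad and horizontal distance between tamper_foot and mat_top below 0.04 m and height (world z) of tamper_foot below 0.009 m and contact force between the fingers and tamper below 0.1 N and linear speed of tamper below 0.03 m/s), for 0.2 s.
2. all nine stones lie in one level layer in the pan (z of stone0_mid in the frame of pan between 0 and 0.026 m and x of stone0_mid in the frame of pan between -0.083 and 0.083 m and y of stone0_mid in the frame of pan between -0.058 and 0.058 m and z of stone1_mid in the frame of pan between 0 and 0.026 m and x of stone1_mid in the frame of pan between -0.083 and 0.083 m and y of stone1_mid in the frame of pan between -0.058 and 0.058 m and z of stone2_mid in the frame of pan between 0 and 0.026 m and x of stone2_mid in the frame of pan between -0.083 and 0.083 m and y of stone2_mid in the frame of pan between -0.058 and 0.058 m and z of stone3_mid in the frame of pan between 0 and 0.026 m and x of stone3_mid in the frame of pan between -0.083 and 0.083 m and y of stone3_mid in the frame of pan between -0.058 and 0.058 m and z of stone4_mid in the frame of pan between 0 and 0.026 m and x of stone4_mid in the frame of pan between -0.083 and 0.083 m and y of stone4_mid in the frame of pan between -0.058 and 0.058 m and z of stone5_mid in the frame of pan between 0 and 0.026 m and x of stone5_mid in the frame of pan between -0.083 and 0.083 m and y of stone5_mid in the frame of pan between -0.058 and 0.058 m and z of stone6_mid in the frame of pan between 0 and 0.026 m and x of stone6_mid in the frame of pan between -0.083 and 0.083 m and y of stone6_mid in the frame of pan between -0.058 and 0.058 m and z of stone7_mid in the frame of pan between 0 and 0.026 m and x of stone7_mid in the frame of pan between -0.083 and 0.083 m and y of stone7_mid in the frame of pan between -0.058 and 0.058 m and z of stone8_mid in the frame of pan between 0 and 0.026 m and x of stone8_mid in the frame of pan between -0.083 and 0.083 m and y of stone8_mid in the frame of pan between -0.058 and 0.058 m), for 0.2 s.
At the end, for the whole second after the job is handed in: All nine stones are in the pan with their middles less than 26 mm above the bench (none on top of others), and the tamper stands upright (within 0.08 rad) on the mat, the centre of its foot within 40 mm of the mat's centre, released and at rest (all of step 1 and all of step 2); the robot touches nothing.
It fails at once if the fingers touch a stone (contact force between the fingers and stone0 above 1 N or contact force between the fingers and stone1 above 1 N or contact force between the fingers and stone2 above 1 N or contact force between the fingers and stone3 above 1 N or contact force between the fingers and stone4 above 1 N or contact force between the fingers and stone5 above 1 N or contact force between the fingers and stone6 above 1 N or contact force between the fingers and stone7 above 1 N or contact force between the fingers and stone8 above 1 N).
It fails at once if the tamper presses a stone with more than 80 N (contact force between tamper and stone0 above 80 N or contact force between tamper and stone1 above 80 N or contact force between tamper and stone2 above 80 N or contact force between tamper and stone3 above 80 N or contact force between tamper and stone4 above 80 N or contact force between tamper and stone5 above 80 N or contact force between tamper and stone6 above 80 N or contact force between tamper and stone7 above 80 N or contact force between tamper and stone8 above 80 N).
It fails at once if a bystander is moved more than 30 mm (distance of any of compound_bar, mandrel, jar from where it was at the start of the episode above 0.03 m).
It also fails if it takes over 72 s, if anything falls off the work surface, if the arm or the gripper's body presses on something with over 40 N, if the wrist force passes 120 N, or if a joint passes its speed limit or range.

## Working session

There is one attempt and no reset: what is moved stays moved. The work goes in short steps, Python scripts to look and compute and a shell command to move; the robot and the scene stay as the last step left them, time stands still between calls to the robot, and variables do not carry over. Pictures are saved under pics/ and viewed, at most 10 in all, crops included, and the job is handed in when it is done.

```bash
ls; mkdir -p pics; cat > h.py <<'E'
import numpy as np, cv2
from scipy.spatial.transform import Rotation as R
from plant import status, get_image, job_done, search_frame, regions_of
def ray(p,u,v):
    K=np.array(p["mtx"]); d=np.linalg.inv(K)@[u,v,1.]; d=np.array([d[0],-d[1],-d[2]])
    a=np.array(p["attitude"]); M=R.from_quat(a).as_matrix() if a.size==4 else a.reshape(3,3)
    return np.array(p["xyz"],float), M@d
def at(p,u,v,z):
    o,d=ray(p,u,v); return (o+d*(z-o[2])/d[2]).round(1)
def proj(p,X):
    a=np.array(p["attitude"]); M=R.from_quat(a).as_matrix() if a.size==4 else a.reshape(3,3)
    c=M.T@(np.array(X,float)-p["xyz"]); k=np.array(p["mtx"])@[c[0],-c[1],-c[2]]; return (k[:2]/k[2]).round(1)
def save(p,n): cv2.imwrite(f"pics/{n}.png",p["frame"][:,:,::-1])
E
python3 - <<'E'
from h import *
t=get_image("top"); s=get_image("side")
im=np.vstack([t["frame"],s["frame"]]); 
save(t,"t0"); save(s,"s0")
print({k:(v if k!="frame" else 0) for k,v in t.items()}); print({k:(v if k!="frame" else 0) for k,v in s.items()})
for n,p in (("t",t),("s",s)):
  for th in ["tamper_foot","tamper_bar","tamper_stem","mat","pan","compound_bar","mandrel","jar","stone0_mid"]:
    for d in search_frame(th,p)[:9 if 'stone' in th else 2]: print(n,th,round(d["p"],2),np.round(d["rect"],1),at(p,*d["rect"][:2],20))
print(status.sense())
E
```

```text
pics
{'frame': 0, 'mtx': array([[402.14410714,   0.        , 280.22586277],
       [  0.        , 402.14410714, 214.43495132],
       [  0.        ,   0.        ,   1.        ]]), 'xyz': array([ 410.93616535,  -58.20238366, 1110.64238764]), 'attitude': array([ 0.06785538, -0.07198117, -0.6981723 ,  0.70906262]), 'shot': 1}
{'frame': 0, 'mtx': array([[400.06487116,   0.        , 280.21923036],
       [  0.        , 400.06487116, 207.73937969],
       [  0.        ,   0.        ,   1.        ]]), 'xyz': array([ 514.33050024, -881.13475202,  635.39369554]), 'attitude': array([ 0.46685906, -0.03713574, -0.05929079,  0.88156007]), 'shot': 2}
t tamper_foot 0.64 [148.2 239.8  66.2  55.3] [553.6 295.7  20. ]
t tamper_bar 0.79 [148.3 239.5  63.6  50.2] [554.4 295.5  20. ]
t tamper_stem 0.86 [146.4 238.3  70.4  51.4] [557.6 301.   20. ]
t tamper_stem 0.74 [440.1 257.2  39.3  21.6] [ 518.5 -498.9   20. ]
t mat 0.59 [258.2 249.6  55.8  60.5] [531.5  -4.6  20. ]
t pan 0.91 [345.1 250.8  50.9  71.6] [ 531.9 -240.9   20. ]
t pan 0.53 [350.9 273.4   7.1  10.8] [ 471.2 -255.5   20. ]
t compound_bar 0
[... 915 characters left out ...]
4024 ,  0.038499  ,  1.51740095, -0.027006  ,
        0.99634106, -0.01999706]), 'joint_vel': array([-1.18026769e-03,  1.43530250e-04, -6.40397625e-04, -1.43461929e-03,
        8.04774740e-05, -2.49452603e-04,  2.34780103e-03]), 'joint_efforts': array([ 4.36960891e-04, -5.63287640e+01,  1.22571286e+00, -1.93789262e+01,
        1.09608559e-02,  1.52071843e-03,  3.90891799e-06]), 'tool_pos': array([ 289.03452424, -582.20019995,  231.31154159]), 'eef_rot': array([ 9.73582446e-01,  2.28335760e-01,  1.61091872e-05, -2.14178890e-05]), 'force': array([-0.52773902,  0.56800113, -0.13402295]), 'moment': array([ 0.00618093, -0.01955046, -0.00107129]), 'finger_force': 0.0, 'opening': 85.50655710339525}
```

View pics/t0.png

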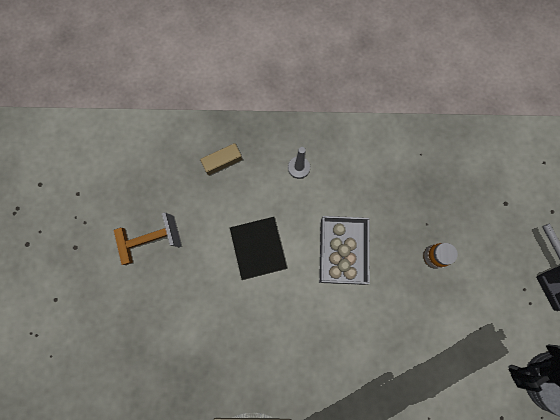

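View pics/s0.png

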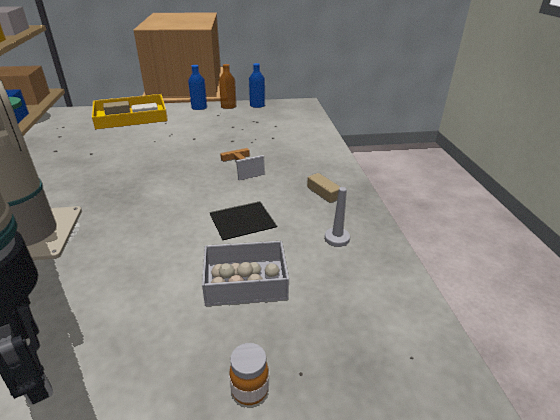

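The top view shows the tamper at about (148,240) with its bar on the left, the mat at (258,249), the pan at (345,251), and the jar, mandrel and compound bar clear of the work. The side view agrees with this. Next I'll fit exact poses by silhouette.

```bash
cat >> h.py <<'E'
from scipy.optimize import minimize
def box(c,h): return np.array([[c[0]+i*h[0],c[1]+j*h[1],c[2]+k*h[2]] for i in(-1,1) for j in(-1,1) for k in(-1,1)])
TAMP=[box((0,0,5),(32,45,5)),box((0,0,73),(10,10,63)),box((0,0,148),(12,50,12))]
S=4
def sil(p,boxes,M,o):
    m=np.zeros((420*S,560*S),np.uint8)
    for b in boxes:
        q=np.array([np.array(proj2(p,M@v+o)) for v in b]); cv2.fillConvexPoly(m,cv2.convexHull(np.round(q*S+S/2).astype(np.int32)),1)
    return cv2.resize(m.astype(np.float32),(560,420),interpolation=cv2.INTER_AREA)
def proj2(p,X):
    M=R.from_quat(p["attitude"]).as_matrix(); c=M.T@(np.array(X,float)-p["xyz"]); k=np.array(p["mtx"])@[c[0],-c[1],-c[2]]; return k[:2]/k[2]
def fit(views,boxes,pose,x0,step):
    """views: list of (picture, mask); pose(x)->(M,o); maximises the overlap"""
    def cost(x):
        M,o=pose(x); return sum(np.abs(sil(p,boxes,M,o)-m).sum()/m.sum() for p,m in views)
    sim=np.vstack([x0]+[np.array(x0)+np.eye(len(x0))[i]*step[i] for i in range(len(x0))])
    r=minimize(cost,x0,method="Nelder-Mead",options=dict(initial_simplex=sim,xatol=.05,fatol=1e-4,maxiter=200)); return r.x,r.fun
def upright(z): return lambda x:(R.from_euler('z',x[2],degrees=True).as_matrix(),np.array([x[0],x[1],z]))
def lying(x):
    Z=R.from_euler('z',x[2],degrees=True).as_matrix()@np.array([0,np.cos(np.radians(8)),-np.sin(np.radians(8))])
    X=np.array([0,0,-1.]); X-=Z*(X@Z); X/=np.linalg.norm(X); M=np.stack([X,np.cross(Z,X),Z],1)
    return M,np.array([x[0],x[1],27.])-48*Z   # 27 mm: stem point's height; x[:2] = the stem point
def mask(th,p): return regions_of(th,p)[0]["mask"].astype(np.float32)
E
python3 - <<'E'
from h import *
t=get_image("top"); s=get_image("side")
def show(n,ms): 
    for k,m in ms: print(n,k,m.sum(),cv2.boundingRect(m.astype(np.uint8)))
V=[(t,mask("tamper_stem",t)),(s,mask("tamper_stem",s))]; show("tamper",[("t",V[0][1]),("s",V[1][1])])
for v in (V,V[:1],V[1:]): print("stem x,y,yaw",fit(v,TAMP,lying,[555,290,10],[8,8,8]))
V=[(t,mask("mat",t)),(s,mask("mat",s))]; show("mat",[("t",V[0][1]),("s",V[1][1])])
for y in (10,100):
  for v in (V,V[:1]): print("mat",fit(v,[box((0,0,2),(75,65,2))],upright(0),[531,-5,y],[8,8,8]))
V=[(t,mask("pan",t)),(s,mask("pan",s))]; show("pan",[("t",V[0][1]),("s",V[1][1])])
for v in (V,V[:1]): print("pan",fit(v,[box((0,0,30),(87.5,62.5,30))],upright(0),[531,-230,0],[8,8,8]))
E
```

```text
tamper t 1169.0 (114, 213, 68, 52)
tamper s 75.0 (252, 262, 9, 11)
stem x,y,yaw (array([568.64248331, 272.30887267,  18.75017124]), np.float64(12.550262451171875))
stem x,y,yaw (array([567.13135346, 270.34107665,  17.78477164]), np.float64(0.07934131473302841))
stem x,y,yaw (array([-1010.06342567,  4855.75417779,   -74.6717058 ]), np.float64(1.0))
mat t 2545.0 (230, 217, 58, 63)
mat s 1615.0 (210, 201, 67, 39)
mat (array([540.63282923,  -0.73081115,  14.67174924]), np.float64(0.12253233790397644))
mat (array([539.75643089,  -2.75112106,  15.16356919]), np.float64(0.022838899865746498))
mat (array([540.8861454 ,  -1.08916324,  97.97942387]), np.float64(0.5075867176055908))
mat (array([538.55792892,  -3.58127724,  94.91612142]), np.float64(0.2403487265110016))
pan t 2237.0 (319, 216, 52, 70)
pan s 4072.0 (202, 241, 87, 65)
pan (array([ 533.14575326, -234.22641157,   -0.66681819]), np.float64(0.8166754245758057))
pan (array([ 532.56246655, -235.10592184,   -1.62508482]), np.float64(0.5278274416923523))
```

```bash
cat >> h.py <<'E'
def frame(y,z):
    z=np.array(z,float)/np.linalg.norm(z); y=np.array(y,float); y-=z*(y@z); y/=np.linalg.norm(y); return np.stack([np.cross(y,z),y,z],1)
def plan(p1,M1,p0=None,M0=None):
    st=status.sense()
    if p0 is None: p0,M0=np.array(st["tool_pos"]),R.from_quat(st["eef_rot"]).as_matrix()
    p1=np.array(p1,float); w=R.from_matrix(M0.T@M1).as_rotvec(); rows=max(np.linalg.norm(p1-p0)/40,np.degrees(np.linalg.norm(w))/7); n=max(1,int(np.ceil(rows/5)))
    print("rows",round(rows,1),"calls",n)
    for i in range(n):
        M=M0@R.from_rotvec(w*i/n).as_matrix(); print("  ",np.degrees(w/n).round(1),(M.T@(p1-p0)/n/1000).round(4))
    return p1,M1
def grasp0():
    M,o=lying([567.5,271,18]); X,Y,Z=M.T; a=np.radians(40); z=np.cos(a)*X-np.sin(a)*Z; return o+48*Z, frame(-Y,z)
E
python3 - <<'E'
from h import *
g,M=grasp0(); print(M.round(2))
a=plan([520,0,270],frame([.951,.309,0],[0,0,-1]))
b=plan(g-90*M[:,2],M,*a)
c=plan(g+18*M[:,2],M,*b)
E
```

```text
[[-0.21  0.95  0.23]
 [ 0.64  0.31 -0.71]
 [-0.74  0.   -0.67]]
rows 15.7 calls 4
   [  0.   -0.  -20.4] [ 0.1164 -0.1047 -0.0097]
   [  0.   -0.  -20.4] [ 0.1456 -0.0576 -0.0097]
   [  0.   -0.  -20.4] [ 0.1566 -0.0032 -0.0097]
   [  0.   -0.  -20.4] [ 0.1478  0.0516 -0.0097]
rows 9.6 calls 2
   [  0. -24.   0.] [0.155  0.0645 0.0914]
   [  0. -24.   0.] [0.1787 0.0645 0.0205]
rows 2.7 calls 1
   [0. 0. 0.] [-0.    -0.     0.108]
```

```bash

python3 -m inch '[[0,0,-20.4,0.1164,-0.1047,-0.01,1],[0,0,-20.4,0.1164,-0.1047,-0.01,1],[0,0,-20.4,0.1164,-0.1047,-0.01,1],[0,0,-20.4,0.1164,-0.1047,-0.01,1]]'
python3 -m inch '[[0,0,-20.4,0.1456,-0.0576,-0.01,1],[0,0,-20.4,0.1456,-0.0576,-0.01,1],[0,0,-20.4,0.1456,-0.0576,-0.01,1],[0,0,-20.4,0.1456,-0.0576,-0.01,1]]'
python3 -m inch '[[0,0,-20.4,0.1566,-0.0032,-0.01,1],[0,0,-20.4,0.1566,-0.0032,-0.01,1],[0,0,-20.4,0.1566,-0.0032,-0.01,1],[0,0,-20.4,0.1566,-0.0032,-0.01,1]]'
python3 -m inch '[[0,0,-20.4,0.1478,0.0516,-0.01,1],[0,0,-20.4,0.1478,0.0516,-0.01,1],[0,0,-20.4,0.1478,0.0516,-0.01,1],[0,0,-20.4,0.1478,0.0516,-0.01,1]]'
python3 - <<'E'
from h import *
g,M=grasp0(); print(status.sense()["q"].round(2))
plan(g-90*M[:,2],M)
E
```

```text
time: 1.73
tool_pos: [348.1, -433.3, 241.5]
eef_rot: [0.916, 0.4, 0.001, -0.001]
force: [0.2, 0.1, 0.1]
opening: 85.4
finger_force: 0.0
time: 2.07
tool_pos: [405.6, -287.7, 251.8]
eef_rot: [0.831, 0.556, 0.001, -0.0]
force: [0.6, -0.1, -0.4]
opening: 85.1
finger_force: 0.0
time: 2.4
tool_pos: [463.3, -142.0, 262.0]
eef_rot: [0.719, 0.695, 0.001, 0.0]
force: [1.3, 0.7, -0.3]
opening: 85.2
finger_force: 0.0
time: 2.73
tool_pos: [521.0, 3.8, 272.0]
eef_rot: [0.585, 0.811, 0.001, 0.0]
force: [0.8, -0.0, -0.2]
opening: 85.6
finger_force: 0.0
[ 0.24  0.42 -0.43  1.82  0.21  0.95  0.04]
rows 9.5 calls 2
   [  0.1 -24.    0.2] [0.1528 0.0643 0.0927]
   [  0.1 -24.    0.2] [0.1774 0.0639 0.0222]
```

Tracking is accurate. Now the pre-grasp pose.

```bash

python3 -m inch '[[0,-24,0,0.153,0.064,0.093,1],[0,-24,0,0.153,0.064,0.093,1],[0,-24,0,0.153,0.064,0.093,1],[0,-24,0,0.153,0.064,0.093,1],[0,-24,0,0.153,0.064,0.093,1]]'
python3 -m inch '[[0,-24,0,0.177,0.064,0.022,1],[0,-24,0,0.177,0.064,0.022,1],[0,-24,0,0.177,0.064,0.022,1],[0,-24,0,0.177,0.064,0.022,1],[0,-24,0,0.177,0.064,0.022,1]]'
python3 - <<'E'
from h import *
g,M=grasp0(); print(status.sense()["q"].round(2))
plan(g-90*M[:,2],M); plan(g+18*M[:,2],M)
E
```

```text
time: 3.15
tool_pos: [531.2, 153.4, 186.3]
eef_rot: [0.573, 0.792, -0.122, 0.17]
force: [0.9, 0.3, -0.3]
opening: 85.3
finger_force: 0.0
time: 3.57
tool_pos: [540.7, 322.2, 87.6]
eef_rot: [0.532, 0.743, -0.24, 0.328]
force: [-1.5, 0.5, -0.3]
opening: 85.1
finger_force: 0.0
[-0.88  1.05 -0.1   1.39  0.74  1.37 -1.04]
rows 0.3 calls 1
   [ 0.2 -0.1  0.7] [ 0.0068  0.0098 -0.0071]
rows 2.5 calls 1
   [ 0.2 -0.1  0.7] [0.0066 0.0095 0.1009]
```

```bash

python3 -m inch '[[0.2,0,0.7,0.0067,0.0095,0.02,1],[0.2,0,0.7,0.0067,0.0095,0.05,1],[0.2,0,0.7,0.0067,0.0095,0.08,1],[0.2,0,0.7,0.0067,0.0095,0.101,1],[0.2,0,0.7,0.0067,0.0095,0.101,1]]'
python3 - <<'E'
from h import *
g,M=grasp0(); plan(g+18*M[:,2],M)
E
python3 -m inch '[[0,0,0,0,0,0,0],[0,0,0,0,0,0,0],[0,0,0,0,0,0,0],[0,0,0,0,0,0,0],[0,0,0,0,0,0,0]]' 60
python3 -m inch '[[0,0,0,0,0,0,0],[0,0,0,0,0,0,0],[0,0,0,0,0,0,0],[0,0,0,0,0,0,0],[0,0,0,0,0,0,0]]' 60
```

```text
time: 3.98
tool_pos: [576.5, 243.9, 20.1]
eef_rot: [0.542, 0.734, -0.243, 0.33]
force: [-0.7, -1.6, 0.3]
opening: 85.5
finger_force: 0.0
rows 0.4 calls 1
   [-0.6  0.4 -0.7] [ 0.0139 -0.0005 -0.0079]
time: 4.4
tool_pos: [576.7, 251.5, 23.0]
eef_rot: [0.542, 0.736, -0.237, 0.33]
force: [-0.0, -0.4, 0.7]
opening: 25.9
finger_force: 0.0
time: 4.82
tool_pos: [576.3, 251.0, 23.0]
eef_rot: [0.542, 0.736, -0.238, 0.33]
force: [-4.1, 3.0, 5.7]
opening: 18.7
finger_force: 60.7
```

Grip holds but it sits about 8 mm high on the stem, so I'll reopen, seat it and regrip.

```bash

python3 -m inch '[[0,0,0,0,0,0,0.5],[0,0,0,0,0,0,0.5],[0,0,0,0,0,0,0.5]]' 60
python3 - <<'E'
from h import *
g,M=grasp0(); plan(g+18*M[:,2],M)
E
```

```text
time: 5.07
tool_pos: [576.8, 249.7, 22.1]
eef_rot: [0.542, 0.735, -0.238, 0.33]
force: [0.1, 0.4, 0.1]
opening: 42.6
finger_force: 0.0
rows 0.3 calls 1
   [-0.2  0.  -0.7] [ 0.0119 -0.0024 -0.0025]
```

```bash

python3 -m inch '[[0,0,-0.7,0.006,-0.002,-0.001,0.5],[0,0,-0.7,0.012,-0.002,-0.002,0.5],[0,0,-0.7,0.012,-0.002,-0.002,0.5],[0,0,-0.7,0.012,-0.002,-0.002,0.5]]' 60
python3 - <<'E'
from h import *
g,M=grasp0(); plan(g+18*M[:,2],M)
E
python3 -m inch '[[0,0,0,0,0,0,0],[0,0,0,0,0,0,0],[0,0,0,0,0,0,0],[0,0,0,0,0,0,0],[0,0,0,0,0,0,0]]' 90
python3 - <<'E'
from h import *
t=get_image("top"); 
f=t["frame"].copy(); c=cv2.resize(f[180:300,80:240],(800,600),interpolation=cv2.INTER_CUBIC); cv2.imwrite("pics/g1.png",c[:,:,::-1])
E
```

```text
time: 5.4
tool_pos: [571.4, 259.1, 13.9]
eef_rot: [0.537, 0.739, -0.24, 0.328]
force: [-0.8, -0.1, -0.8]
opening: 42.6
finger_force: 0.0
rows 0.0 calls 1
   [-0.2 -0.   0.1] [-0.0013  0.     -0.0001]
time: 5.82
tool_pos: [572.4, 258.6, 14.9]
eef_rot: [0.538, 0.739, -0.24, 0.328]
force: [1.3, 0.1, 0.2]
opening: 18.9
finger_force: 87.8
```

View pics/g1.png

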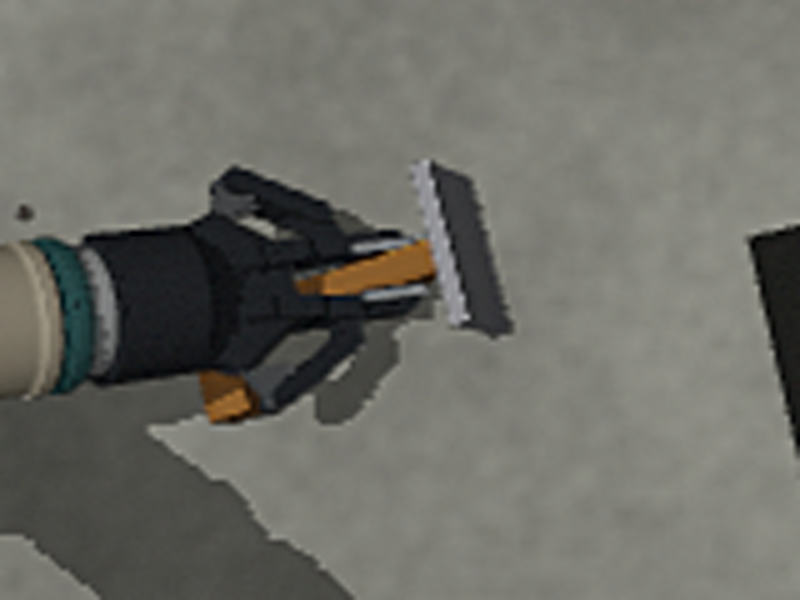

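The picture shows both pads on the stem at about (370,270) in the crop, just behind the foot. That is a good grasp. Next: lift, turn it upright and go over the mat.

```bash

python3 -m inch '[[0,0,0,-0.03,0,-0.027,0],[0,0,0,-0.06,0,-0.054,0],[0,0,0,-0.09,0,-0.081,0],[0,0,0,-0.11,0,-0.1,0],[0,0,0,-0.11,0,-0.1,0]]' 90
cat >> h.py <<'E'
def T():  # tamper_foot in the tool frame, as gripped lying
    M,o=lying([567.5,271,18]); Q=R.from_quat([0.538,0.739,-0.24,0.328]).as_matrix(); p=np.array([572.4,258.6,14.9])
    return Q.T@M, Q.T@(o-p)
def tool_for(M,o):
    Mt,ot=T(); Q=M@Mt.T; return np.array(o)-Q@ot,Q
UP=np.array([[0,-1,0],[1,0,0],[0,0,1.]])
E
python3 - <<'E'
from h import *
print(status.sense()["force"])
b=plan(*tool_for(UP,[540,-2,120])); print(b)
plan(*tool_for(UP,[540,-2,6]),*b)
E
```

```text
time: 6.28
tool_pos: [573.9, 261.0, 168.7]
eef_rot: [0.54, 0.738, -0.236, 0.329]
force: [1.1, 0.5, -4.1]
opening: 18.5
finger_force: 89.3
[ 1.11594986  0.49863969 -4.11177949]
rows 14.1 calls 3
   [ 0.  32.3  6.7] [-0.0481 -0.0359  0.0586]
   [ 0.  32.3  6.7] [-0.0755 -0.0285  0.0228]
   [ 0.  32.3  6.7] [-0.0787 -0.0192 -0.0219]
(array([540.8283662 ,  11.83425962, 156.50621602]), array([[ 4.90461842e-04,  9.99994706e-01, -3.21670130e-03],
       [ 6.42012763e-01,  2.15134434e-03,  7.66690931e-01],
       [ 7.66693793e-01, -2.44119594e-03, -6.42008309e-01]]))
rows 2.8 calls 1
   [0. 0. 0.] [-0.0874  0.0003  0.0732]
```

```bash

python3 -m inch '[[0,32.3,6.7,-0.048,-0.036,0.059,0],[0,32.3,6.7,-0.048,-0.036,0.059,0],[0,32.3,6.7,-0.048,-0.036,0.059,0],[0,32.3,6.7,-0.048,-0.036,0.059,0],[0,32.3,6.7,-0.048,-0.036,0.059,0]]' 90
python3 -m inch '[[0,32.3,6.7,-0.076,-0.028,0.023,0],[0,32.3,6.7,-0.076,-0.028,0.023,0],[0,32.3,6.7,-0.076,-0.028,0.023,0],[0,32.3,6.7,-0.076,-0.028,0.023,0],[0,32.3,6.7,-0.076,-0.028,0.023,0]]'
python3 -m inch '[[0,32.3,6.7,-0.079,-0.019,-0.022,0],[0,32.3,6.7,-0.079,-0.019,-0.022,0],[0,32.3,6.7,-0.079,-0.019,-0.022,0],[0,32.3,6.7,-0.079,-0.019,-0.022,0],[0,32.3,6.7,-0.079,-0.019,-0.022,0]]'
python3 - <<'E'
from h import *
s=status.sense();print(s["q"].round(2),s["joint_vel"].round(2))
plan(*tool_for(UP,[540,-2,120]))
E
```

```text
time: 6.7
tool_pos: [560.6, 172.4, 159.3]
eef_rot: [0.627, 0.767, -0.062, 0.121]
force: [-0.1, 0.0, -5.4]
opening: 19.0
finger_force: 89.2
time: 7.12
tool_pos: [549.4, 90.1, 155.6]
eef_rot: [0.662, 0.736, 0.116, -0.087]
force: [0.3, 1.2, -7.8]
opening: 18.3
finger_force: 89.2
time: 7.53
tool_pos: [539.9, 4.6, 152.3]
eef_rot: [0.647, 0.644, 0.288, -0.291]
force: [-0.1, 1.3, -6.8]
opening: 18.4
finger_force: 89.4
[ 0.94  1.04 -0.97  1.79 -0.04  0.82  0.24] [ 0.65  1.04 -0.52 -0.29 -0.51  0.46  0.54]
rows 0.3 calls 1
   [ 0.1  1.7 -0.3] [0.0079 0.0009 0.0026]
```

```bash

python3 -m inch '[[0,1.7,-0.3,0.004,0.001,0.003,0],[0,1.7,-0.3,0.004,0.001,0.003,0],[0,1.7,-0.3,0.004,0.001,0.003,0]]' 90
python3 - <<'E'
from h import *
M,q=T()[0],None
s=status.sense(); Q=R.from_quat(s["eef_rot"]).as_matrix(); Mt,ot=T(); M=Q@Mt; o=Q@ot+s["tool_pos"]; print("believed foot",o.round(1),M[:,2].round(3))
a=get_image("top"); b=get_image("side"); out=[]
for p,(r,c) in ((a,(180,180)),(b,(120,170))):
    f=cv2.resize(p["frame"][r:r+120,c:c+160],(800,600),interpolation=cv2.INTER_CUBIC)
    for bx in TAMP:
        u=np.array([(proj2(p,M@v+o)-[c,r])*5+2.5 for v in bx]).astype(int)
        for i in range(8):
            for j in (1,2,4):
                if i^j>i: cv2.line(f,tuple(map(int,u[i])),tuple(map(int,u[i^j])),(255,0,0),1)
    out.append(cv2.resize(f,(400,300)) if 0 else f[:,:])
cv2.imwrite("pics/u1.png",cv2.resize(np.hstack(out),(800,300),interpolation=cv2.INTER_AREA)[:,:,::-1]); 
cv2.imwrite("pics/u1s.png",out[1][:,:,::-1])
E
```

```text
time: 7.78
tool_pos: [540.2, 15.6, 155.0]
eef_rot: [0.638, 0.645, 0.296, -0.299]
force: [-0.1, 0.3, -3.9]
opening: 18.8
finger_force: 89.5
believed foot [539.6   1.6 118.5] [-0.002  0.005  1.   ]
```

View pics/u1s.png

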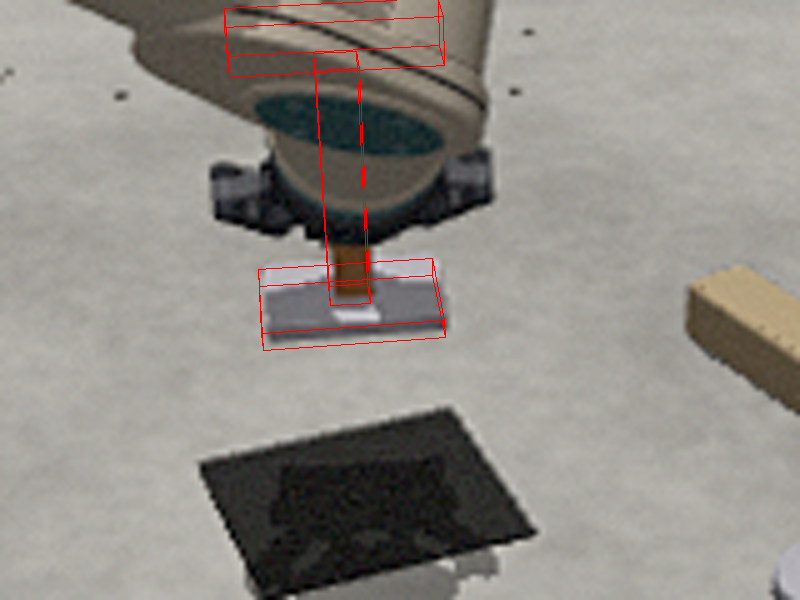

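The overlay matches the held foot to within about 4 mm, it hangs upright, and the mat is directly below. Lowering now.

```bash
python3 - <<'E'
from h import *
s=status.sense(); Q=R.from_quat(s["eef_rot"]).as_matrix()
for d in ([0,-3.6,-100],[0,0,-5]): print((Q.T@np.array(d)/1000).round(4))
E
python3 -m inch '[[0,0,0,-0.02,0,0.013,0],[0,0,0,-0.04,0,0.027,0],[0,0,0,-0.058,0,0.041,0],[0,0,0,-0.076,0.001,0.055,0],[0,0,0,-0.076,0.001,0.055,0]]'
python3 -m inch '[[0,0,0,0,0,0,0],[0,0,0,0,0,0,0]]'
```

```text
[-0.0786 -0.0003  0.062 ]
[-0.0038 -0.      0.0032]
time: 8.3
tool_pos: [541.1, 7.5, 58.8]
eef_rot: [0.638, 0.646, 0.294, -0.299]
force: [-0.2, 0.3, -6.0]
opening: 18.5
finger_force: 89.3
time: 8.47
tool_pos: [543.2, 8.2, 64.0]
eef_rot: [0.637, 0.646, 0.297, -0.298]
force: [0.7, 0.6, -5.0]
opening: 18.8
finger_force: 89.3
```

```bash

python3 -m inch '[[0,0,0,-0.004,0,0.003,0],[0,0,0,-0.008,0,0.006,0],[0,0,0,-0.012,0,0.01,0],[0,0,0,-0.012,0,0.01,0]]'
for i in 1 ; do
python3 -m inch '[[0,0,0,-0.0015,0,0.0013,0],[0,0,0,-0.003,0,0.0026,0],[0,0,0,-0.003,0,0.0026,0]]'
done
python3 - <<'E'
from h import *
s=status.sense(); Q=R.from_quat(s["eef_rot"]).as_matrix(); Mt,ot=T(); M=Q@Mt; o=Q@ot+s["tool_pos"]; print("believed foot",o.round(1),M[:,2].round(3),s["force"])
E
```

```text
time: 8.8
tool_pos: [541.8, 6.4, 44.9]
eef_rot: [0.639, 0.644, 0.296, -0.299]
force: [-0.2, -0.4, -5.2]
opening: 18.6
finger_force: 89.4
time: 9.05
tool_pos: [542.3, 6.9, 41.9]
eef_rot: [0.638, 0.644, 0.297, -0.299]
force: [0.3, 0.1, -5.0]
opening: 18.9
finger_force: 89.6
believed foot [541.7  -7.1   5.5] [-0.003  0.004  1.   ] [ 0.34060729  0.11303913 -5.03381815]
```

```bash

python3 -m inch '[[0,0,0,-0.001,0,0.0008,0],[0,0,0,-0.002,0,0.0016,0],[0,0,0,-0.002,0,0.0016,0]]'
python3 -m inch '[[0,0,0,-0.001,0,0.0008,0],[0,0,0,-0.002,0,0.0016,0],[0,0,0,-0.002,0,0.0016,0]]'
python3 -m inch '[[0,0,0,-0.001,0,0.0008,0],[0,0,0,-0.002,0,0.0016,0],[0,0,0,-0.002,0,0.0016,0]]'
```

```text
time: 9.3
tool_pos: [542.4, 7.1, 41.6]
eef_rot: [0.638, 0.644, 0.297, -0.3]
force: [-2.2, -4.3, 6.9]
opening: 18.6
finger_force: 91.1
time: 9.55
tool_pos: [542.5, 7.2, 41.6]
eef_rot: [0.637, 0.644, 0.298, -0.3]
force: [-5.8, -11.4, 21.7]
opening: 18.6
finger_force: 92.8
time: 9.8
tool_pos: [542.5, 7.2, 41.6]
eef_rot: [0.637, 0.644, 0.299, -0.301]
force: [-9.8, -16.9, 35.9]
opening: 18.9
finger_force: 94.7
```

Seated. Relax the press, release, and withdraw back along the fingers.

```bash

python3 -m inch '[[0,0,0,0.003,0,-0.0024,0],[0,0,0,0.003,0,-0.0024,0]]' 20
python3 -m inch '[[0,0,0,0,0,0,0.3],[0,0,0,0,0,0,0.6],[0,0,0,0,0,0,0.8],[0,0,0,0,0,0,0.8],[0,0,0,0,0,0,0.8]]' 20
python3 -m inch '[[0,0,0,0,0,-0.015,0.8],[0,0,0,0,0,-0.05,0.8],[0,0,0,0,0,-0.09,0.8],[0,0,0,0,0,-0.13,0.8],[0,0,0,0,0,-0.14,0.8]]'
python3 - <<'E'
from h import *
t=get_image("top"); s=get_image("side"); out=[]
for p,(r,c) in ((t,(180,190)),(s,(120,170))): out.append(cv2.resize(p["frame"][r:r+120,c:c+120],(400,400),interpolation=cv2.INTER_CUBIC))
cv2.imwrite("pics/r1.png",np.hstack(out)[:,:,::-1])
q=status.sense()["q"].round(2); print(q)
plan([540,-100,260],frame([0,1,0],[0,0,-1])); plan([540,-100,260],frame([0,-1,0],[0,0,-1]))
E
```

```text
time: 9.97
tool_pos: [542.6, 7.1, 41.6]
eef_rot: [0.638, 0.644, 0.298, -0.299]
force: [-3.2, -8.6, 16.3]
opening: 19.2
finger_force: 92.2
time: 10.38
tool_pos: [542.2, 7.0, 38.0]
eef_rot: [0.638, 0.644, 0.297, -0.299]
force: [0.1, 0.2, -0.3]
opening: 68.3
finger_force: 0.0
time: 10.8
tool_pos: [546.0, -106.0, 130.9]
eef_rot: [0.641, 0.643, 0.298, -0.295]
force: [1.2, -0.4, -0.6]
opening: 68.3
finger_force: 0.0
[ 1.04  1.12 -0.93  1.61  0.01  1.02  0.35]
rows 14.3 calls 3
   [ 12.9 -12.9 -27.8] [ 0.0338 -0.0013 -0.0275]
   [ 12.9 -12.9 -27.8] [ 0.0254  0.0062 -0.0349]
   [ 12.9 -12.9 -27.8] [ 0.0133  0.007  -0.041 ]
rows 14.4 calls 3
   [-12.9 -13.   28. ] [ 0.0338 -0.0013 -0.0275]
   [-12.9 -13.   28. ] [ 0.024  -0.0086 -0.0354]
   [-12.9 -13.   28. ] [ 0.0108 -0.0084 -0.0414]
```

View pics/r1.png

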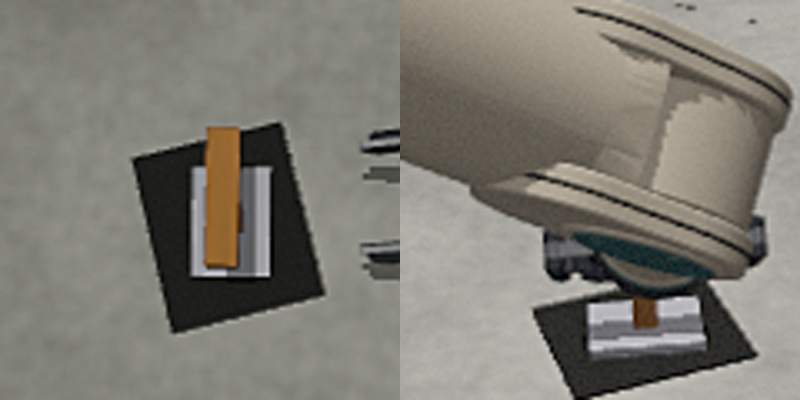

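The tamper stands upright near the mat's centre, bar at about (222,195) in the left crop, with the gripper clear to the right. Now I'll fit its pose and turn the tool vertical for a top grip on the bar.

```bash

python3 -m inch '[[12.9,-12.9,-27.8,0.034,-0.001,-0.028,0.8],[12.9,-12.9,-27.8,0.034,-0.001,-0.028,0.8],[12.9,-12.9,-27.8,0.034,-0.001,-0.028,0.8],[12.9,-12.9,-27.8,0.034,-0.001,-0.028,0.8],[12.9,-12.9,-27.8,0.034,-0.001,-0.028,0.8]]'
python3 -m inch '[[12.9,-12.9,-27.8,0.025,0.006,-0.035,0.8],[12.9,-12.9,-27.8,0.025,0.006,-0.035,0.8],[12.9,-12.9,-27.8,0.025,0.006,-0.035,0.8],[12.9,-12.9,-27.8,0.025,0.006,-0.035,0.8],[12.9,-12.9,-27.8,0.025,0.006,-0.035,0.8]]'
python3 -m inch '[[12.9,-12.9,-27.8,0.013,0.007,-0.041,0.8],[12.9,-12.9,-27.8,0.013,0.007,-0.041,0.8],[12.9,-12.9,-27.8,0.013,0.007,-0.041,0.8],[12.9,-12.9,-27.8,0.013,0.007,-0.041,0.8],[12.9,-12.9,-27.8,0.013,0.007,-0.041,0.8]]'
python3 - <<'E'
from h import *
t=get_image("top"); m=mask("tamper_stem",t); print(m.sum(),cv2.boundingRect(m.astype(np.uint8)))
x,c=fit([(t,m)],TAMP,upright(4),[541,-5,90],[6,6,6]); print(x,c, status.sense()["q"].round(2))
st=status.sense(); print(st["tool_pos"])
yw=np.radians(x[2]); ty=np.array([np.cos(yw),np.sin(yw),0]); ty*=np.sign(ty[1])
M=frame(ty,[0,0,-1]); a=plan([x[0],x[1],240],M); plan([x[0],x[1],4+148-17],M,*a)
E
```

```text
time: 11.32
tool_pos: [541.7, -96.3, 172.2]
eef_rot: [0.453, 0.839, 0.213, -0.215]
force: [-0.2, -0.0, 0.4]
opening: 68.4
finger_force: 0.0
time: 11.73
tool_pos: [539.9, -95.8, 215.3]
eef_rot: [0.233, 0.96, 0.112, -0.113]
force: [-0.2, 1.3, -0.1]
opening: 68.1
finger_force: 0.0
time: 12.15
tool_pos: [538.1, -95.4, 258.4]
eef_rot: [-0.007, 1.0, 0.001, -0.001]
force: [-0.2, 0.2, -0.1]
opening: 68.4
finger_force: 0.0
794.0 (248, 218, 23, 45)
[542.47366196  -4.95587183  89.27748994] 0.155620276927948 [ 0.82  0.69 -1.17  1.75  0.69  1.18  1.03]
[537.4640262  -95.3221347  258.61411094]
rows 2.3 calls 1
   [ 0.2 -0.3  1.3] [-0.006   0.0902  0.0189]
rows 2.6 calls 1
   [0. 0. 0.] [0.    0.    0.105]
```

```bash

python3 -m inch '[[0,0,1.3,-0.002,0.03,0.01,0.8],[0,0,1.3,-0.005,0.06,0.019,0.8],[0,0,1.3,-0.005,0.09,0.019,0.8],[0,0,1.3,-0.005,0.09,0.019,0.8]]'
python3 -m inch '[[0,0,0,0,0,0.03,0.8],[0,0,0,0,0,0.06,0.8],[0,0,0,0,0,0.09,0.8],[0,0,0,0,0,0.104,0.8],[0,0,0,0,0,0.104,0.8]]'
python3 -m inch '[[0,0,0,0,0,0,0.8]]'
python3 - <<'E'
from h import *
s=status.sense(); print(s["q"].round(2)); plan([542,-5,135],frame([0,1,0],[0,0,-1]))
E
```

```text
time: 12.58
tool_pos: [543.1, -0.9, 240.2]
eef_rot: [0.006, 1.0, 0.005, -0.002]
force: [-0.1, -0.1, 0.8]
opening: 68.3
finger_force: 0.0
time: 13.0
tool_pos: [541.5, -8.7, 133.0]
eef_rot: [0.01, 1.0, 0.002, -0.005]
force: [-0.3, 0.4, 0.2]
opening: 68.1
finger_force: 0.0
time: 13.08
tool_pos: [543.8, -7.8, 136.4]
eef_rot: [0.01, 1.0, 0.002, -0.002]
force: [0.4, 0.9, 0.1]
opening: 68.2
finger_force: 0.0
[ 0.57  0.82 -1.01  1.89  0.85  0.95  0.7 ]
rows 0.2 calls 1
   [ 0.3 -0.2 -1.2] [0.0019 0.0027 0.0014]
```

```bash

python3 -m inch '[[0,0,-1,0.002,0.003,0,0.8],[0,0,-1,0.002,0.003,0,0.2],[0,0,-1,0.002,0.003,0,0],[0,0,-1,0.002,0.003,0,0],[0,0,-1,0.002,0.003,0,0]]' 100
python3 -m inch '[[0,0,0,0,0,0,0],[0,0,0,0,0,0,0],[0,0,0,0,0,0,0]]' 100
python3 -m inch '[[0,0,0,0,0,-0.025,0],[0,0,0,0,0,-0.05,0],[0,0,0,0,0,-0.075,0],[0,0,0,0,0,-0.1,0],[0,0,0,0,0,-0.1,0]]' 100
python3 - <<'E'
from h import *
s=status.sense(); print(s["q"].round(2))
t=get_image("top"); d=get_image("side")
a=cv2.resize(t["frame"][205:295,310:380],(400,514),interpolation=cv2.INTER_CUBIC); b=cv2.resize(d["frame"][230:310,195:295],(400,320),interpolation=cv2.INTER_CUBIC)
c=np.zeros((514,800,3),np.uint8); c[:,:400]=a; c[:320,400:]=b; cv2.imwrite("pics/st1.png",c[:,:,::-1])
for n in ("tamper_stem","stone0_mid"):
  for p in (t,d):
    for r in regions_of(n,p)[:10]: print(n,round(r["p"],2),np.round(r["rect"],1),at(p,*r["rect"][:2],25))
plan([533,-234.5,236],frame([0,1,0],[0,0,-1]))
E
```

```text
time: 13.5
tool_pos: [542.7, -5.8, 137.9]
eef_rot: [0.002, 1.0, 0.001, -0.0]
force: [0.8, 0.7, 0.8]
opening: 22.2
finger_force: 97.8
time: 13.75
tool_pos: [542.6, -5.8, 137.8]
eef_rot: [0.002, 1.0, 0.001, -0.0]
force: [-0.4, -1.6, 6.0]
opening: 22.5
finger_force: 98.6
time: 14.17
tool_pos: [544.6, -4.6, 240.8]
eef_rot: [0.002, 1.0, 0.002, 0.002]
force: [1.9, 0.5, -4.0]
opening: 22.1
finger_force: 99.5
[ 0.64  0.7  -1.13  1.79  0.7   1.12  0.84]
tamper_stem 0.6 [247.2 255.6   6.1   6.4] [514.2  24.4  25. ]
tamper_stem 0.44 [338.8 229.4  12.   11.3] [ 589.7 -223.8   25. ]
tamper_stem 0.74 [243.4 161.9  46.4  68.4] [563.6 288.1  25. ]
stone0_mid 0.65 [237.3 278.9  15.4   9. ] [ 516.2 -249.3   25. ]
stone0_mid 0.46 [220.2 278.6   9.8   2.8] [ 479.8 -243.6   25. ]
stone0_mid 0.46 [241.5 161.8  44.   70.5] [557.5 289.5  25. ]
rows 5.7 calls 2
   [ 0.1 -0.2 -0.1] [ 0.0038 -0.1142 -0.0008]
   [ 0.1 -0.2 -0.1] [ 0.004  -0.1142 -0.0006]
```

View pics/st1.png

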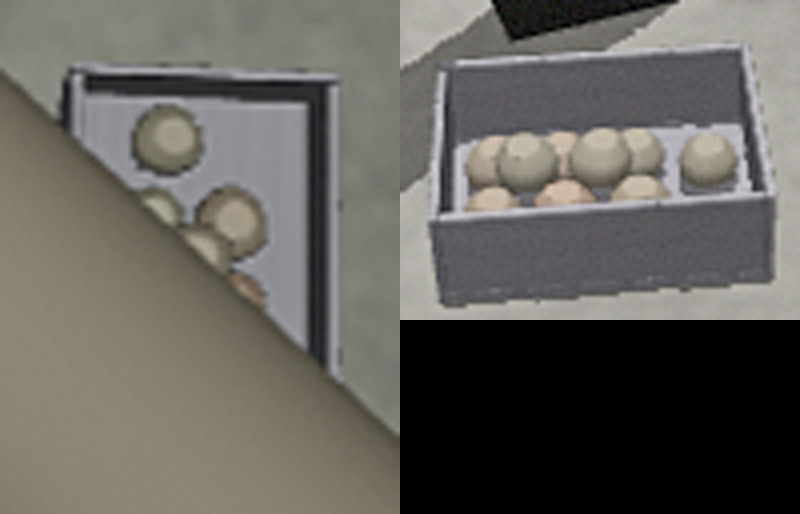

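The first picture shows top stones at about (344,251) and (344,265), and the floor stones in two columns plus a lone one at (339,229). I'll compute their positions.

```bash
python3 - <<'E'
from h import *
f=cv2.imread("pics/t0.png"); g=cv2.resize(f[205:295,310:380],None,fx=8,fy=8,interpolation=cv2.INTER_CUBIC); gr=cv2.medianBlur(cv2.cvtColor(g,cv2.COLOR_BGR2GRAY),5)
p=dict(mtx=np.array([[402.144,0,280.226],[0,402.144,214.435],[0,0,1]]),xyz=np.array([410.936,-58.202,1110.642]),attitude=[0.06785538,-0.07198117,-0.6981723,0.70906262])
c=cv2.HoughCircles(gr,cv2.HOUGH_GRADIENT,1,70,param1=80,param2=14,minRadius=42,maxRadius=64)
for u,v,r in c[0][:12]: 
    u,v=u/8+310,v/8+205; print(np.round([u,v,r/8],1),at(p,u,v,19),at(p,u,v,40))
for n,X in dict(pan=[533,-234.5,60]).items(): print(n,proj(p,X))
E
```

```text
[335.8 258.9   7. ] [ 509.5 -215.5   19. ] [ 507.6 -212.5   40. ]
[339.6 229.9   6.8] [ 589.3 -226.8   19. ] [ 585.8 -223.6   40. ]
[336.2 271.3   7.6] [ 476.2 -216.1   19. ] [ 475. -213.   40.]
[344.8 265.2   6.2] [ 493.  -239.6   19. ] [ 491.4 -236.1   40. ]
[336.7 243.9   7.2] [ 550.4 -218.4   19. ] [ 547.7 -215.3   40. ]
[353.8 256.3   6.5] [ 517.4 -264.5   19. ] [ 515.3 -260.5   40. ]
[348.9 245.7   6.4] [ 546.1 -251.8   19. ] [ 543.5 -248.1   40. ]
pan [345.2 248.7]
```

```bash

python3 -m inch '[[0,0,0,0.008,-0.04,0,0],[0,0,0,0.015,-0.08,0,0],[0,0,0,0.017,-0.115,0,0],[0,0,0,0.017,-0.115,0,0]]' 100
python3 -m inch '[[0,0,0,0.008,-0.04,0,0],[0,0,0,0.015,-0.08,0,0],[0,0,0,0.017,-0.117,0,0],[0,0,0,0.017,-0.117,0,0],[0,0,0,0.017,-0.117,0,0]]' 100
python3 - <<'E'
from h import *
s=status.sense(); print(s["q"].round(2))
M=frame([0,1,0],[0,0,-1]); a=plan([510,-235.5,205],M); 
E
```

```text
time: 14.8
tool_pos: [522.9, -131.2, 233.5]
eef_rot: [0.007, 1.0, -0.002, -0.004]
force: [-0.6, -2.9, -6.0]
opening: 22.0
finger_force: 100.3
time: 15.22
tool_pos: [506.4, -240.4, 234.1]
eef_rot: [0.005, 1.0, 0.002, -0.002]
force: [-0.5, 1.7, -4.9]
opening: 22.4
finger_force: 101.1
[ 1.06  0.74 -1.14  1.74  0.73  1.16  1.25]
rows 0.7 calls 1
   [ 0.3 -0.3 -0.5] [-0.0037  0.0049  0.0291]
```

```bash

python3 -m inch '[[0.3,0,-0.5,-0.0035,0.004,0.01,0],[0.3,0,-0.5,-0.0035,0.004,0.02,0],[0.3,0,-0.5,-0.0035,0.004,0.03,0],[0.3,0,-0.5,-0.0035,0.004,0.036,0],[0.3,0,-0.5,-0.0035,0.004,0.036,0]]' 100
for i in 1 2 3; do python3 -m inch '[[0,0,0,0,0,0.002,0],[0,0,0,0,0,0.004,0],[0,0,0,0,0,0.004,0]]' 100 | egrep 'tool|^force'; done
```

```text
time: 15.63
tool_pos: [509.9, -232.5, 197.9]
eef_rot: [-0.004, 1.0, -0.0, -0.003]
force: [-0.3, 0.7, -4.4]
opening: 22.4
finger_force: 101.0
tool_pos: [511.2, -233.3, 196.1]
force: [0.2, -0.4, -5.3]
tool_pos: [510.9, -233.5, 191.9]
force: [-0.1, 0.4, -5.4]
tool_pos: [510.8, -233.4, 187.7]
force: [-0.3, -0.7, -5.1]
```

```bash

for i in 1 2 3 4 5; do o=$(python3 -m inch '[[0,0,0,0,0,0.001,0],[0,0,0,0,0,0.002,0],[0,0,0,0,0,0.002,0]]' 100 | egrep 'tool|^force'); echo $o; done
```

```text
tool_pos: [511.0, -233.4, 185.9] force: [-0.5, -0.0, -5.1]
tool_pos: [510.9, -233.4, 183.9] force: [-0.2, 0.0, -5.5]
tool_pos: [511.5, -233.2, 182.3] force: [0.5, 0.2, -3.4]
tool_pos: [512.0, -232.9, 181.7] force: [-1.0, 0.9, 7.2]
tool_pos: [512.6, -232.7, 181.5] force: [-3.3, 0.8, 20.0]
```

```bash

for i in 1 2; do o=$(python3 -m inch '[[0,0,0,0.006,0.003,0,0],[0,0,0,0,0.006,0,0],[0,0,0,-0.006,0,0,0],[0,0,0,0,-0.006,0,0],[0,0,0,0,0,0.001,0]]' 100 | egrep 'tool|^force'); echo $o; done
for i in 1 2; do o=$(python3 -m inch '[[0,0,0,0,0.008,0,0],[0,0,0,0,0.004,0,0],[0,0,0,0,-0.008,0,0],[0,0,0,0,-0.004,0,0],[0,0,0,0,0,0,0]]' 100 | egrep 'tool|^force'); echo $o; done
```

```text
tool_pos: [509.6, -236.8, 175.9] force: [-0.1, -2.5, -5.3]
tool_pos: [510.3, -236.8, 175.5] force: [-0.8, -1.3, -4.6]
tool_pos: [510.8, -235.4, 175.7] force: [-1.6, -0.5, -5.2]
tool_pos: [510.8, -235.6, 175.7] force: [-0.0, 0.3, -5.2]
```

```bash

for i in 1 2 3 4; do o=$(python3 -m inch '[[0,0,0,0,0,0.001,0],[0,0,0,0,0,0.002,0],[0,0,0,0,0,0.002,0]]' 100 | egrep 'tool|^force'); echo $o; done
```

```text
tool_pos: [511.1, -233.4, 173.9] force: [-0.4, 0.2, -3.8]
tool_pos: [510.9, -233.5, 171.8] force: [0.3, 0.3, -4.8]
tool_pos: [510.9, -233.5, 169.8] force: [0.1, -0.3, -4.5]
tool_pos: [510.9, -233.4, 167.8] force: [-0.1, 0.3, -5.3]
```

```bash

for i in 1 2; do o=$(python3 -m inch '[[0,0,0,0,0,0.001,0],[0,0,0,0,0,0.002,0],[0,0,0,0,0,0.002,0]]' 100 | egrep 'tool|^force'); echo $o; done
python3 -m inch '[[0,0,0,0,0,-0.02,0],[0,0,0,0,0,-0.05,0],[0,0,0,0,0,-0.08,0],[0,0,0,0,0.03,-0.08,0],[0,0,0,0,0.06,-0.08,0]]' 100 | grep tool
python3 -m inch '[[0,0,0,0,0.04,0,0],[0,0,0,0,0.08,0,0],[0,0,0,0,0.12,0,0],[0,0,0,0,0.14,0,0],[0,0,0,0,0.14,0,0]]' 100 | grep tool
python3 - <<'E'
from h import *
t=get_image("top"); d=get_image("side")
a=cv2.resize(t["frame"][205:295,310:380],(400,514),interpolation=cv2.INTER_CUBIC); b=cv2.resize(d["frame"][230:310,195:295],(400,320),interpolation=cv2.INTER_CUBIC)
c=np.zeros((514,800,3),np.uint8); c[:,:400]=a; c[:320,400:]=b; cv2.imwrite("pics/st2.png",c[:,:,::-1])
print(status.sense()["q"].round(2))
E
```

```text
tool_pos: [510.9, -233.4, 165.9] force: [-1.4, -0.3, -4.5]
tool_pos: [511.3, -233.4, 165.0] force: [-2.8, -0.6, 4.4]
tool_pos: [512.1, -174.4, 245.3]
tool_pos: [510.0, -26.1, 244.9]
[ 0.72  0.65 -1.14  1.86  0.67  1.08  0.89]
```

View pics/st2.png

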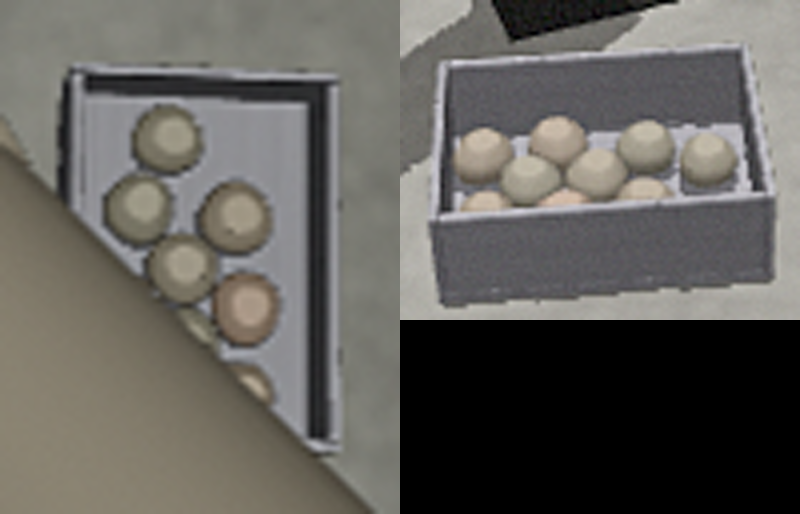

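Top and side views show nine separate stones, none overlapping: three at the far wall, two in the middle, three near, one to the right. The foot also bottomed out at 31 mm, so the layer is level. Now to park the tamper.

```bash

python3 -m inch '[[0,0,0,-0.015,0.012,0,0],[0,0,0,-0.03,0.02,0,0],[0,0,0,-0.03,0.02,0,0]]' 100
python3 -m inch '[[0,0,0,0,0,0.03,0],[0,0,0,0,0,0.06,0],[0,0,0,0,0,0.08,0],[0,0,0,0,0,0.09,0],[0,0,0,0,0,0.09,0]]' 100
python3 - <<'E'
from h import *
plan([541,-4,138],frame([0,1,0],[0,0,-1]))
E
```

```text
time: 21.98
tool_pos: [543.1, -12.5, 243.8]
eef_rot: [-0.002, 1.0, 0.0, 0.001]
force: [0.5, -0.0, -4.2]
opening: 22.3
finger_force: 101.1
time: 22.4
tool_pos: [538.1, -15.2, 151.2]
eef_rot: [-0.002, 1.0, -0.001, -0.004]
force: [0.0, -0.3, -4.6]
opening: 22.5
finger_force: 101.0
rows 0.4 calls 1
   [-0.1 -0.4  0.2] [-0.003   0.0112  0.0132]
```

```bash

python3 -m inch '[[0,0,0,-0.002,0.006,0,0],[0,0,0,-0.002,0.011,0.004,0],[0,0,0,-0.002,0.011,0.009,0],[0,0,0,-0.002,0.011,0.009,0]]' 100
for i in 1 2 3 4; do o=$(python3 -m inch '[[0,0,0,0,0,0.001,0],[0,0,0,0,0,0.001,0]]' 100 | egrep 'tool|^force'); echo $o; done
```

```text
time: 22.73
tool_pos: [541.8, -1.7, 144.8]
eef_rot: [-0.003, 1.0, -0.001, -0.001]
force: [0.2, -0.0, -6.0]
opening: 22.2
finger_force: 101.1
tool_pos: [541.7, -2.5, 143.8] force: [0.3, -0.3, -5.9]
tool_pos: [541.7, -2.5, 142.6] force: [-0.0, 0.0, -5.6]
tool_pos: [541.6, -2.4, 141.5] force: [0.1, 0.2, -5.7]
tool_pos: [541.6, -2.4, 140.5] force: [-0.6, -0.8, -5.2]
```

```bash

for i in 1 2 3 4; do o=$(python3 -m inch '[[0,0,0,0,0,0.001,0],[0,0,0,0,0,0.001,0]]' 100 | egrep 'tool|^force'); echo $o; done
```

```text
tool_pos: [541.5, -2.4, 139.4] force: [0.6, -0.8, -4.9]
tool_pos: [541.5, -2.3, 138.4] force: [-0.3, 0.6, -6.2]
tool_pos: [541.7, -2.3, 138.1] force: [-2.0, -1.1, 0.8]
tool_pos: [541.8, -2.3, 138.0] force: [-3.3, -1.3, 8.9]
```

```bash

python3 -m inch '[[0,0,0,0,0,-0.001,0.2],[0,0,0,0,0,-0.001,0.5],[0,0,0,0,0,-0.001,0.8],[0,0,0,0,0,-0.001,0.8],[0,0,0,0,0,-0.001,0.8]]' 20
python3 -m inch '[[0,0,0,0,0,-0.02,0.8],[0,0,0,0,0,-0.05,0.8],[0,0,0,0,0,-0.09,0.8],[0,0,0,0,0,-0.12,0.8],[0,0,0,0,0,-0.12,0.8]]'
python3 -m inch '[[0,0,0,0,0.04,0,0.8],[0,0,0,0,0.08,0,0.8],[0,0,0,0,0.12,0,0.8],[0,0,0,0,0.16,0,0.8],[0,0,0,0,0.2,0,0.8]]' | grep tool
python3 -m inch '[[0,0,0,0,0.04,0,0.8],[0,0,0,0,0.08,0,0.8],[0,0,0,0,0.1,0,0.8],[0,0,0,0,0.1,0,0.8]]' | grep tool
python3 - <<'E'
from h import *
t=get_image("top"); d=get_image("side")
a=cv2.resize(t["frame"][195:300,220:380],(480,315),interpolation=cv2.INTER_CUBIC); b=cv2.resize(d["frame"][150:310,195:305],(320,465),interpolation=cv2.INTER_CUBIC)
c=np.zeros((465,800,3),np.uint8); c[:315,:480]=a; c[:,480:]=b; cv2.imwrite("pics/fin.png",c[:,:,::-1])
m=mask("tamper_stem",t); print(m.sum(),fit([(t,m)],TAMP,upright(4),[541,-3,90],[6,6,6]))
E
```

```text
time: 24.48
tool_pos: [541.9, -2.1, 137.7]
eef_rot: [-0.003, 1.0, -0.001, -0.001]
force: [-0.0, 0.3, 0.1]
opening: 67.9
finger_force: 0.0
time: 24.9
tool_pos: [545.2, -0.0, 263.6]
eef_rot: [-0.003, 1.0, 0.0, 0.004]
force: [0.7, 0.6, 0.6]
opening: 68.5
finger_force: 0.0
tool_pos: [540.5, 199.5, 257.0]
tool_pos: [537.7, 304.8, 257.4]
765.0 (array([543.34301575,  -3.4480216 ,  91.22362418]), np.float64(0.19950979948043823))
```

View pics/fin.png

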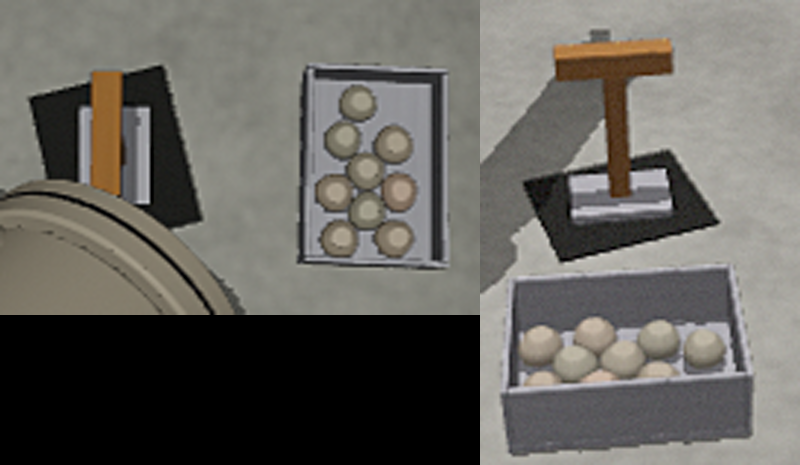

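The final view shows the tamper upright and free on the mat, and nine stones side by side in the pan with none overlapping. The foot reached 31 mm, which is floor plus one stone thickness.

```bash
python3 -m inch '[[0,0,0,0,0,0,0.8],[0,0,0,0,0,0,0.8],[0,0,0,0,0,0,0.8]]' | grep time
python3 -c "
from plant import job_done; print(job_done())"
```

```text
time: 26.05
the job is handed in; nothing more can be done
None
```

I handed the job in at about 26 s. In the last pictures all nine stones lie in one layer in the pan and the tamper stands upright and released, about 4 mm from the mat's centre by my measurement. The hand-in gave no verdict back.

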